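Pass a timber offcut through the width gauge

TASK

Check the width of the small timber offcut in the go gauge on the bench: with the fingertips push it flat along the bench, its long side across, through the gap between the two fixed aluminium jaws until it lies wholly on the green field behind them, and leave it there. Push gently from outside only: do not grip it, lift it, tip it or force it. Leave the paint jar, the red-and-white carton and the roll of green tape where they stand.

Things in the scene. Friction and masses are not known exactly. Their poses are not given: they have to be found in the camera images.
- gauge: Go gauge fixed to the bench: two aluminium jaws with yellow caps. Origin on the bench in mid-gap; x is the direction of travel (mouth, gap, green field), y runs from jaw to jaw. Gap 62 mm wide (cheeks at y = +-31 mm). Each jaw: x = -15 to 15 mm, 31.4 mm high, out to y = 61 mm; then a screw foot under 7 mm high to y = 79 mm. Inner mouth corners rounded by 12 mm as a lead-in.
- field_centre (a point): Centre of the green field behind the jaws, on the bench top. The field is flat (nothing to climb): 90 mm along the gauge's x (x = 18 to 108 mm) by 100 mm along its y (y = -50 to 50 mm). In the gauge's frame this point is x = 63 mm, y = 0.
- offcut: Loose greyish timber block, 34 mm (its x) by 58 mm (its y, long side) by 24 mm high, about 35 g. Origin: centre of its underside. Starts before the mouth (gauge x -170 to -120 mm), up to 30 mm off the centre line and askew by up to 0.5 rad, its x roughly along the gauge's x. It stops when the push stops.
- corner1 (a point): Corner of the offcut, half-way up (12 mm): offcut frame x = +17 mm, y = +29 mm.
- corner2 (a point): Corner of the offcut, half-way up (12 mm): offcut frame x = +17 mm, y = -29 mm.
- corner3 (a point): Corner of the offcut, half-way up (12 mm): offcut frame x = -17 mm, y = +29 mm.
- corner4 (a point): Corner of the offcut, half-way up (12 mm): offcut frame x = -17 mm, y = -29 mm.
- pot: Small paint jar with brown glass and white lid, 38 mm diameter, 46 mm high, loose; origin at the centre of its underside. Stands beside the gauge. Leave alone.
- carton: Small red and white card box, 26 x 34 x 30 mm high, loose; origin at the centre of its underside. Stands to one side of the offcut's path (gauge y about -130 mm). Leave alone.
- tape: Roll of green tape lying flat, 73 mm diameter, 18 mm high, loose; origin at the centre of its underside. Lies beyond the green field. Leave alone.
Mind the look-alikes: they are no part of the job. What is shaped like the offcut but purple or turquoise is not meant.

How it is judged:
By the outcome, as a careful person would: the job done as asked, in the order asked, and still so for the second after the job is handed in, with the robot touching nothing.
It also fails if it takes over 54 s, if anything falls off the work surface, if the arm or the gripper's body presses on something with over 40 N, if the wrist force passes 120 N, or if a joint passes its speed limit or range.

ROBOT

A 7-joint arm with a two-finger parallel gripper is mounted at the origin on a cart in front of the work surface, level with it; the furniture and walls round the work are solid. World frame = base frame: x ahead of the robot, y to its left, z up, the work surface at z = 0. Lengths are in mm, angles in rad, forces in N, time in s.
With the tool pointing down it reaches from about 400 to 900 mm from the base axis. Payload 5.6 kg.
Tool frame: the origin (TCP) lies midway between the tips of the shut fingers; the grasp point (between the pads) lies 19 mm behind it; z points along the fingers, y is the line along which they close (so a half turn about z gives the same grasp; the last joint's range is limited). The gripper opens to 92 mm and grips with 3 to 60 N. Pads are 20 mm wide; open, the fingers measure 128 mm over their backs; the gripper's body (75 mm by 189 mm) begins 69 mm behind the grasp point.
Start: joints at [-1.275, 0.468, -0.012, 1.603, 0.006, 1.071, -0.056], TCP at [216.072, 613.043, 214.592] pointing down, gripper open.
Joint ranges: [-2.53, 2.53], [-0.31, 2.02], [-1.57, 1.55], [0.28, 2.44], [-1.29, 4.43], [0.15, 1.84], [-2.92, 2.92]. Speed limits (rad/s): [2.57, 2.57, 3.14, 3.14, 3.14, 3.14, 3.14].

INTERFACE

Orientations are given as a rotation vector (axis times angle).
In Python, from cell import robot, grip, kin, viewer gives the robot as it stands. Calls block until the motion is done:
- robot.movep(position, orientation): joint-space move of the TCP to a pose.
- robot.servo_line(position, feed=150, rotation=None): straight line of the TCP; rotation=None keeps the orientation; feed is the mean speed in mm/s.
- robot.goto_joints(angles): joint-space move.
- grip(opening, newtons=None): opening from 0.0 (shut) to 1.0 (fully open); newtons is the grip in N (None keeps the last); returns when the fingers have stopped.
- robot.hold(seconds).
- kin.ik(position, orientation): joint angles nearest the present ones, or None.
- robot.observe(): the state.
- viewer.read_camera(name): name is "scene" or "side" or "wrist"; returns the picture (480x640x3 uint8, red, green, blue); there is no depth.
- viewer.camera_info(name): a dict with "camera_matrix" (3x3 intrinsics, pixels), "k1" (the pictures are not rectified: a ray, as slopes to the right and down, at radius r is drawn at 1 + k1 r^2 times it, then the intrinsics apply), "R" (3x3) and "t" (3): a world point X has camera coordinates R X + t. Camera axes: x right, y down, z forward; pixel columns grow to the right and rows downward; lengths in mm; the calibration is good to about 2 mm. A picture is of the moment at which its call begins: read the wrist's pose just before it. camera_info takes no time and is no camera call; for the wrist camera it gives the pose at the moment of the call.
A pose or a line that the arm cannot do raises robot.IKError and nothing moves.
- robot.job_done(): hands the job in; it is judged then, once.
Trained networks look in the newest picture that a camera, given by its name, has taken for a name from the list of things; names that differ only in an ending like _2 or _b are one class to them, and where a whole thing is asked for, a point or a joint stands for the part that bears it (a point fixed in the world has none). Each returns a list of dicts, best first, with "confidence" (0 to 1); they miss things now and then, are a little off and sometimes report something else, mostly with a low value. They report only what shows in the picture. A call takes as long as a camera call. They do not tell look-alikes from the thing itself.
- viewer.silhouettes(name, camera): "mask" (480x640 bool, what is visible of it).
- viewer.pinpoint(name, camera): "at" ([x, y, z] in mm, in the coordinates of the camera as it stood for that picture, good to about 4 mm: a listed point, or the origin of a listed thing).
The state is a dict: "t": time; "joints": joint angles; "joint_velocities": joint speeds; "joint_torque": joint torques, N m; "tcp_pos": TCP position; "tcp_rot": TCP orientation; "contact_force": force on the tool from outside, world axes, zero at the start; "wrist_torque": the same for the moment, N m; "grip_width": opening from 0.0 (shut) to 1.0 (fully open); "grip_force": force on a finger pad.
Only numpy, scipy, OpenCV 4.12 (cv2) and the standard library are available. Lean on these libraries where they do the work, as an engineer would, in place of code of your own. Each camera call takes 0.05 s, during which the arm holds its last target. There are 200 camera calls.

## Working session

There is one attempt and no reset: what is moved stays moved. The work goes in short steps, each a Python script; the robot and the scene stay as the last script left them, time stands still between calls to the robot, and variables do not carry over. Pictures are saved under pics/ and viewed, at most 10 in all, crops included, and the job is handed in when it is done.

```bash
ls; mkdir -p pics; cat > h.py <<'E'
import numpy as np, cv2
from cell import robot, grip, kin, viewer
def shot(cam,fn=None):
    info=viewer.camera_info(cam); im=viewer.read_camera(cam)
    if fn: cv2.imwrite('pics/'+fn,im[:,:,::-1])
    return im,info
def toworld(p,i): return np.array(i['R']).T@(np.array(p)-np.array(i['t']))
def proj(X,i):
    c=np.array(i['R'])@np.array(X,float)+np.array(i['t']); s=c[:2]/c[2]; s=s*(1+i['k1']*(s@s))
    K=np.array(i['camera_matrix']); return K[:2,:2]@s+K[:2,2]
def ray(uv,i,z):
    K=np.array(i['camera_matrix']); d=np.linalg.solve(K[:2,:2],np.array(uv,float)-K[:2,2]); s=d.copy()
    for _ in range(20): s=d/(1+i['k1']*(s@s))
    R=np.array(i['R']); o=-R.T@np.array(i['t']); v=R.T@np.array([s[0],s[1],1]); return o+v*(z-o[2])/v[2]
E
python3 - <<'E'
from h import *
a=[]
for c in ['scene','side']:
    im,i=shot(c); a.append(im)
    for n in ['gauge','field_centre','offcut','pot','carton','tape','corner1','corner2','corner3','corner4']:
        for r in viewer.pinpoint(n,c):
            w=toworld(r['at'],i); print(c,n,round(r['confidence'],2),w.round(0),proj(w,i).round(0))
    cv2.imwrite('pics/%s0.png'%c,im[:,:,::-1])
print(robot.observe()['tcp_rot'],robot.observe()['t'])
E
```

```text
pics
scene gauge 0.92 [543.  -1.   1.] [306. 291.]
scene field_centre 0.91 [556.  60.  -0.] [297. 266.]
scene field_centre 0.7 [679.  57.  -1.] [355. 245.]
scene field_centre 0.64 [ 569. -125.    7.] [357. 337.]
scene offcut 0.82 [466. 180.  -2.] [227. 243.]
scene offcut 0.78 [468. 326.   4.] [203. 198.]
scene offcut 0.74 [ 543. -146.    2.] [350. 356.]
scene pot 0.59 [680.  59.  -1.] [355. 244.]
scene carton 0.57 [ 665. -124.    2.] [406. 314.]
scene tape 0.82 [599. 198.   2.] [285. 214.]
scene corner1 0.96 [ 574. -157.   15.] [372. 348.]
scene corner1 0.94 [448. 302.  17.] [197. 203.]
scene corner1 0.82 [440. 202.   7.] [210. 237.]
scene corner1 0.81 [ 513. -159.   17.] [338. 366.]
scene corner1 0.78 [ 572. -124.   10.] [359. 334.]
scene corner1 0.7 [499. 319.  14.] [218. 192.]
scene corner1 0.7 [471. 207.  10.] [224. 229.]
scene corner1 0.66 [428. 330.  14.] [184. 199.]
scene corner1 0.56 [489. 348.  16.] [208. 185.]
scene corner1 0.55 [ 510. -125.    8.] [325. 352.]
scene corner1 0.55 [479. 150.  12.] [238. 245.]
scene corner2 0.96 [ 574. -157.   15.] [372. 348.]
scene corner2 0.
[... 3862 characters left out ...]
601. 197.   2.] [309. 245.]
side corner4 0.95 [ 571. -125.   13.] [290. 315.]
side corner4 0.93 [ 571. -159.    9.] [289. 329.]
side corner4 0.84 [444. 300.  15.] [249. 224.]
side corner4 0.71 [ 510. -161.   14.] [252. 326.]
side corner4 0.71 [430. 327.  16.] [245. 220.]
side corner4 0.64 [500. 317.  12.] [271. 223.]
side corner4 0.64 [485. 350.  11.] [267. 218.]
side corner4 0.63 [474. 209.  17.] [256. 237.]
side corner4 0.61 [ 513. -126.   16.] [256. 314.]
side corner4 0.61 [483. 150.  15.] [257. 248.]
side corner4 0.6 [442. 207.  14.] [243. 238.]
side corner4 0.51 [450. 154.  13.] [243. 248.]
side corner4 0.45 [601. 197.   2.] [309. 245.]
[5.29721166e-01 3.09657789e+00 8.09776889e-05] 1.1
```

View pics/scene0.png

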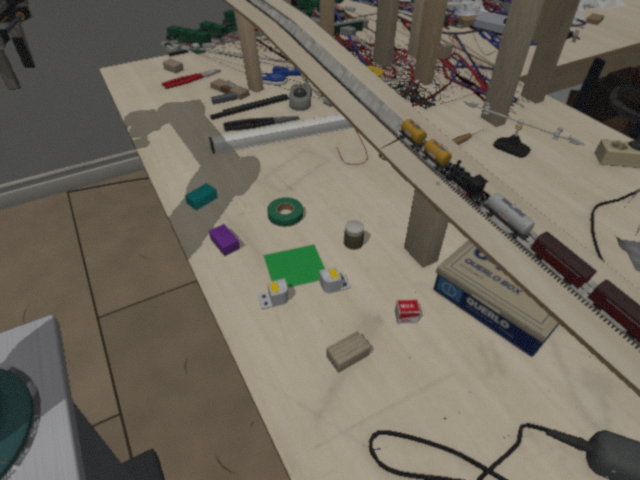

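```bash
python3 - <<'E'
import cv2
a=cv2.imread('pics/scene0.png')[300:400,290:450]; cv2.imwrite('pics/crop.png',cv2.resize(a,None,fx=5,fy=5,interpolation=2))
E
```

```text
(no output)
```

View pics/crop.png

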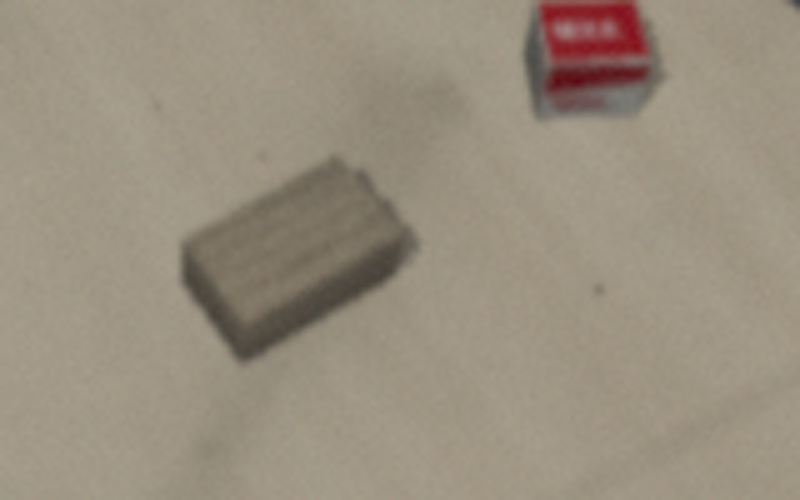

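The only things shaped like the offcut are the turquoise block at (202,196), the purple block at (224,239) and the greyish timber block at (349,352). The crop confirms the timber block is the offcut. The jaws are at (278,290) and (331,279), with the green field behind them at (297,266). Next I look from above with the wrist camera.

```bash
cat >> h.py <<'E'
from scipy.spatial.transform import Rotation as Ro
def rv(th,s=1):  # tool down, tool x along s*(cos th, sin th)
    x=s*np.array([np.cos(th),np.sin(th),0]); z=np.array([0,0,-1.]); return Ro.from_matrix(np.c_[x,np.cross(z,x),z]).as_rotvec()
E
python3 - <<'E'
from h import *
th=np.arctan2(61,14)
best=[]
for s in (1,-1):
    for P in ([540,-70,330],[535,-200,10],[560,90,10]):
        q=kin.ik(P,rv(th,s)); print(s,P,None if q is None else np.round(q,2))
    if q is not None: best.append((abs(q[6]),s))
s=min(best)[1]; print(s)
robot.movep([540,-70,330],rv(th,s))
im,i=shot('wrist','w1.png')
for n in ['gauge','field_centre','offcut']:
    for r in viewer.pinpoint(n,'wrist'):
        w=toworld(r['at'],i); print(n,round(r['confidence'],2),w.round(1),proj(w,i).round(0))
print(robot.observe()['t'])
E
```

```text
1 [540, -70, 330] [-0.59  0.21  0.79  1.76 -0.16  1.23  0.01]
1 [535, -200, 10] [-0.24  0.74  0.72  1.96 -0.73  0.73  0.7 ]
1 [560, 90, 10] [-0.59  0.66  0.48  1.95 -0.49  0.64 -0.02]
-1 [540, -70, 330] [ 1.02  0.5  -1.3   1.67  0.5   1.36  2.55]
-1 [535, -200, 10] [-0.56  1.19  1.33  1.97 -1.29  1.21 -2.05]
-1 [560, 90, 10] [-0.09  0.63 -0.17  1.92  0.17  0.61  2.55]
1
gauge 0.58 [543.1   0.9  -2.6] [310. 145.]
field_centre 0.6 [548.9  59.5   1.1] [304.  99.]
offcut 0.76 [ 538.  -145.1    0.9] [329. 245.]
offcut 0.75 [457.2 180.6   2.6] [209.  15.]
4.0
```

View pics/w1.png

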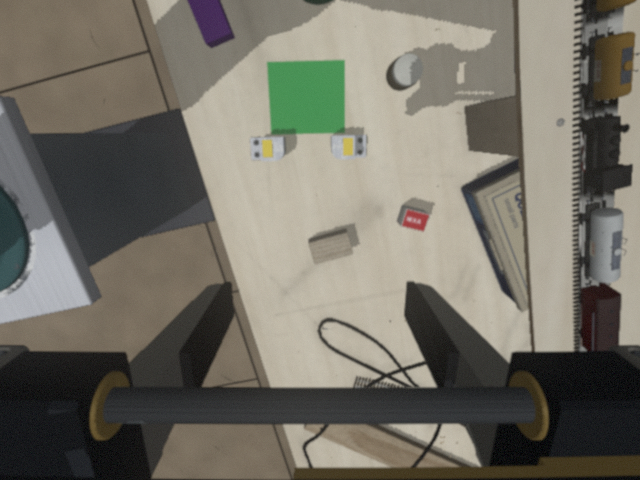

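The wrist view shows the offcut at (331,245), the jaws at (267,148) and (349,146), and the field around (307,97). I fit the field and the offcut precisely.

```bash
cat >> h.py <<'E'
from scipy.optimize import minimize
def hullmask(p,i,box):
    x,y,a=p; lx,ly,h=box; c,s=np.cos(a),np.sin(a)
    P=[proj([x+c*u-s*v,y+s*u+c*v,z],i) for u in(-lx/2,lx/2) for v in(-ly/2,ly/2) for z in(0,h)]
    hl=cv2.convexHull(np.array(P,np.float32)); m=np.zeros((480,640),np.uint8)
    return cv2.fillConvexPoly(m,np.round(hl*16).astype(np.int32),255,cv2.LINE_AA,4)/255.
def fit(mask,i,p0,box):
    M=cv2.GaussianBlur(mask.astype(float),(0,0),1.)
    f=lambda d:np.sum((cv2.GaussianBlur(hullmask(p0+d*[1,1,.02],i,box),(0,0),1.)-M)**2)
    r=minimize(f,np.zeros(3),method='Nelder-Mead',options=dict(initial_simplex=np.vstack([np.zeros(3),8*np.eye(3)]),xatol=.02,fatol=.01))
    return p0+r.x*[1,1,.02], 1-r.fun/M.sum()
def green(im):
    h=cv2.cvtColor(im,cv2.COLOR_RGB2HSV); m=cv2.inRange(h,(50,110,50),(75,255,255))
    n,l,st,_=cv2.connectedComponentsWithStats(m); return l==1+np.argmax(st[1:,4])
def offmask(cam,i,xy):
    b=None
    for r in viewer.silhouettes('offcut',cam):
        ys,xs=np.nonzero(r['mask']); 
        if len(xs)==0: continue
        d=np.hypot(*(np.array([xs.mean(),ys.mean()])-proj([*xy,12],i)))
        if b is None or d<b[0]: b=(d,r['mask'])
    return b[1] if b and b[0]<20 else None
E
python3 - <<'E'
from h import *
for c in ['wrist','scene','side']:
    im,i=shot(c); m=green(im)
    p,q=fit(m,i,np.array([555,59,1.35]),(90,100,0)); e=np.array([np.cos(p[2]),np.sin(p[2])])
    print(c,'field',p.round(3),round(q,3),'gauge origin',(p[:2]-63*e).round(1))
    M=offmask(c,i,(540,-144))
    if M is None: print('none');continue
    o,q=fit(M,i,np.array([540,-144,1.5]),(34,58,24)); d=o[:2]-(p[:2]-63*e)
    print('off',o.round(3),round(q,3),'in gauge',d@e,d@[-e[1],e[0]],o[2]-p[2])
    if c=='wrist':
        r=ray((276.5,133),i,0)
print(robot.observe()['t'])
E
```

```text
wrist field [552.552  59.678   1.378] 0.915 gauge origin [540.5  -2.1]
off [ 539.28  -144.086    1.64 ] 0.982 in gauge -139.51833375159114 -26.115327091520808 0.2626185124187528
scene field [553.931  62.83    1.382] 0.825 gauge origin [542.1   0.9]
off [ 539.827 -143.275    1.669] 0.98 in gauge -142.08810243228427 -24.836000668307406 0.2866303139270223
side field [550.258  66.885   1.28 ] 0.514 gauge origin [532.2   6.5]
off [ 540.362 -141.116    1.651] 0.946 in gauge -139.12501185167608 -50.08075939595967 0.37055317554114287
4.3
```

```bash
cat >> h.py <<'E'
O=np.array([540.5,-2.1]); TH=1.378
def g2w(x,y,z): c,s=np.cos(TH),np.sin(TH); return [O[0]+c*x-s*y,O[1]+s*x+c*y,z]
def line(x,y,z,h,feed): robot.servo_line(g2w(x,y,z),feed=feed,rotation=rv(TH+h))
def look(cam,xy,fn=None):
    im,i=shot(cam,fn); M=offmask(cam,i,g2w(*xy,0)[:2])
    if M is None: return print('no offcut')
    o,q=fit(M,i,np.array([*g2w(*xy,0)[:2],TH+.1]),(34,58,24)); d=o[:2]-O; c,s=np.cos(TH),np.sin(TH)
    r=np.array([c*d[0]+s*d[1],-s*d[0]+c*d[1],o[2]-TH]); print(cam,'offcut gauge',r.round(3),round(q,3),'t',robot.observe()['t']); return r
E
python3 - <<'E'
from h import *
b=np.array([-140,-26.]); a=.265; ex=np.array([np.cos(a),np.sin(a)]); ey=np.array([-ex[1],ex[0]])
grip(0.0)
s=b-59*ey; e=b-(47-13.5)*ey
robot.movep(g2w(*s,60),rv(TH+a)); line(*s,6,a,120)
line(*e,6,a,40); print(robot.observe()['contact_force'].round(1) if hasattr(robot.observe()['contact_force'],'round') else robot.observe()['contact_force'])
bk=e-8*ey; line(*bk,6,a,80)
look('scene',(-143,-13)); look('side',(-143,-13))
line(*bk,60,a,150)
look('wrist',(-143,-13),'w2.png')
E
```

```text
[-0.3 -0.4 -0.4]
scene offcut gauge [-142.314  -15.901    0.297] 0.877 t 8.4833
side offcut gauge [-140.577  -14.682    0.306] 0.957 t 8.5833
wrist offcut gauge [-142.3    -15.969    0.25 ] 0.969 t 9.1917
```

View pics/w2.png

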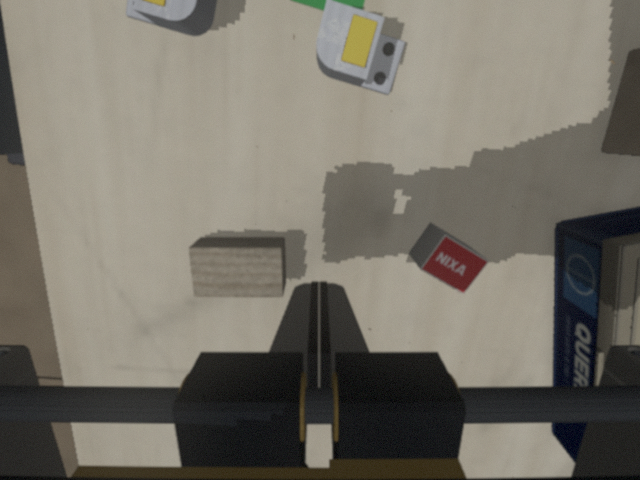

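The side push worked: the block sits at (237,267), clear of the fingers at (318,350), at about gauge (-142,-16) and 0.26 rad. Now I push from the rear along a straight line and then an arc, turning it square to the gauge.

```bash
python3 - <<'E'
from h import *
b=np.array([-142.3,-16.]); a=.26
E=lambda h:np.array([np.cos(h),np.sin(h)])
T=lambda c,h,k=27:(*(c-k*E(h)),6)
grip(0.2)
s=b-48*E(a)
line(*s,60,a,150); line(*s,6,a,120)
c=b+33*E(a); line(*T(c,a),a,40)
R=200
for h in np.linspace(a,0,6)[1:]:
    c2=c+R*np.array([np.sin(a)-np.sin(h),np.cos(h)-np.cos(a)]); line(*T(c2,h),h,40)
print(c2,robot.observe()['contact_force'])
line(*T(c2,0,37),0,80); line(*T(c2,0,60)[:2],60,0,150)
look('scene',c2)
im,i=shot('wrist','w3.png'); look('wrist',c2)
E
```

```text
[-58.99302034  -0.79433741] [0.32676945 0.98154687 0.92970339]
scene offcut gauge [-59.845   3.62   -0.242] -0.417 t 15.325
wrist offcut gauge [-5.8016e+01  2.1700e-01 -7.0000e-03] 0.985 t 15.475
```

View pics/w3.png

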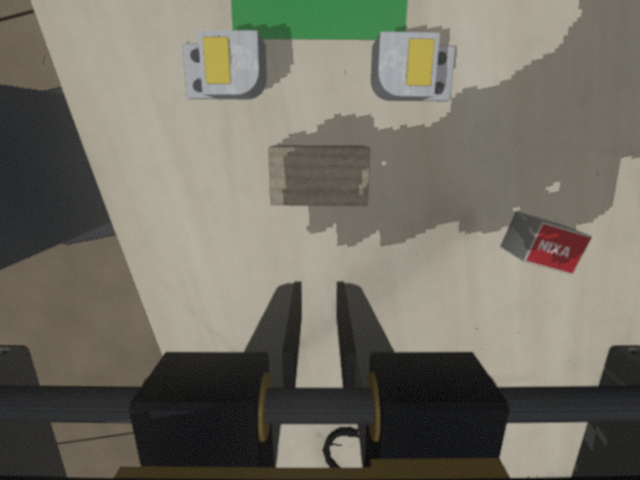

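Block centre is at column 319.5. The jaw cheeks are at 264 and 375, so mid-gap is also 319.5, and the block is square and centred. I push straight through in steps, checking force.

```bash
python3 - <<'E'
from h import *
grip(0.12)
line(-108,0,6,0,120); line(-90,0,6,0,60)
ok=True
for x in np.r_[-60,-45,-36:38:8,36]:
    line(x,0,6,0,35); f=np.array(robot.observe()['contact_force']); n=np.linalg.norm(f); print(x,f.round(1))
    if n>12: print('STOP'); ok=False; break
if ok: line(27,0,6,0,60); line(27,0,90,0,120); line(0,0,200,0,200)
else: line(x-8,0,6,0,60)
look('wrist',(63,0) if ok else (x+27,0),'w4.png'); look('scene',(63,0))
E
```

```text
-60 [0.2 0.2 0.2]
-45 [ 1.  -0.6  0.5]
-36 [-0.2 -0.5  0.2]
-28 [ 0.2 -0.1 -0.4]
-20 [ 0.   0.1 -0.1]
-12 [ 0.5  1.3 -0.2]
-4 [ 0.3  0.1 -0.3]
4 [-0.4 -0.  -0.2]
12 [-0.4 -0.2  0.7]
20 [ 0.1 -0.2  0. ]
28 [ 1.1 -0.1  0.2]
36 [ 0.2 -0.5 -0.6]
36 [ 1.1 -0.2 -0.1]
wrist offcut gauge [ 6.4135e+01  4.8600e-01 -4.0000e-03] 0.989 t 24.4333
scene offcut gauge [ 6.494e+01 -1.570e-01 -1.500e-02] 0.943 t 24.5333
```

View pics/w4.png

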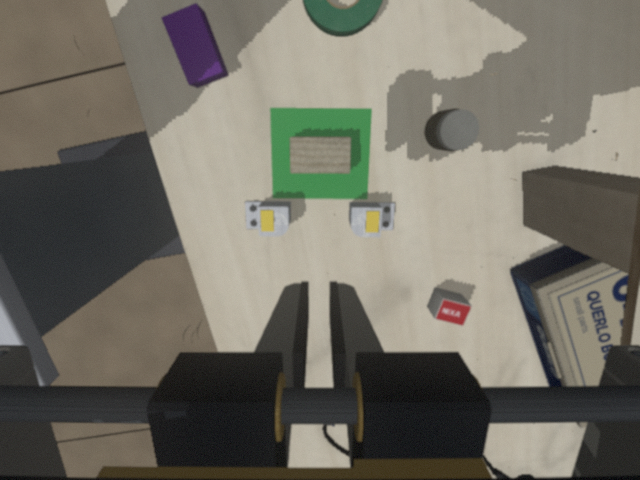

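The block at (321,155) lies wholly on the green field (271–371, 108–198), and the jar, carton and tape look undisturbed.

```bash
python3 -c "
from h import *
print(robot.job_done())"
```

```text
the job is handed in; nothing more can be done
None
```

The timber offcut passed through the go gauge with contact forces under 2 N and lies centred and wholly on the green field; the jar, carton and tape look undisturbed, and the job was handed in at about 25 s.

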